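# Turn the dispenser's ramp round and load the tins, old one first

## Task

The blue ramp of the tin dispenser was put in back to front, and the red tin is trapped under it: lift the ramp out and stand it upright on the worktop, take the red tin out and lay it on the worktop too, then take the ramp up again and seat it fully in the white bin turned half a turn, with its low end at the bin's clear front. Then lay the tins on their sides on the ramp so that they roll to the front one behind the other: the red tin first, since it is the older, and once it has come to rest the yellow one. Set things down rather than drop them, and leave everything else on the worktop where it is.

Things in the scene. Friction and masses are not known exactly. Their poses are not given: they have to be found in the camera images.
- bin: White plastic bin of the tin dispenser, fixed on the worktop. Origin: centre of its underside; +x to its front (clear lip), y across. Outside 238 (x) x 62 mm; walls and floor 4 mm thick, so inside 230 x 54 mm, inner floor 4 mm up. Side walls 30 mm high with a small flared rim above (top 37 mm up, 72 mm over the rims). Clear front lip 72 mm high, back wall (-x) 90 mm high.
- bin_front (a point): Middle of the top edge of the bin's clear front lip, on its inner face: bin frame x = +115, y = 0, z = 72 mm. A tin that has rolled down the well-seated ramp comes to rest against this lip, its centre near x = +89 mm.
- ramp: Blue lift-out ramp, about 0.2 kg: a sloping floor between two flat side plates (4 mm) standing on the bin's floor, hollow beneath, ends open. Origin: centre of its underside; +x to its LOW end, y across. 224 long, 50 mm wide: 3 mm play at each end and 2 mm at each side in the bin. Channel 42 mm wide. At the start it sits in the bin wrong way round, low end against the back wall.
- ramp_low (a point): Top of the ramp's floor at its low end, mid-width: ramp frame x = +112, z = 34 mm. The floor's top rises evenly, 0.18 per unit length, to 54 mm at x = 0 and 74 mm at the high end, x = -112; the side plates end 14 mm above it all along.
- ramp_grip (a point): Where to grip the ramp, across its 50 mm width: mid-length, centre line, 60 mm above its underside (ramp frame 0, 0, 60 mm). The side plates end 68 mm up here and, in the bin, stand out above the bin's rims. The centre of mass is about 10 mm from mid-length towards the high end.
- tin_old: Older small tin, red wrapper: cylinder, 52 mm diameter, 38 mm long, about 0.09 kg. Origin: its centre; y is the cylinder's axis (x and z turn as it rolls). At the start it lies on the bin's floor under the ramp's raised end, axis across the bin, 28 to 40 mm ahead of the bin's centre. Laid on its side on the level worktop it stays put unless pushed; on the ramp it rolls down by itself.
- tin_new: New small tin, same size and mass, yellow wrapper; at the start it lies on its side on the worktop to the robot's right (centre 26 mm up). Origin: its centre; y is the cylinder's axis. Down in the bin a tin can only be gripped fore and aft, across its diameter; on the ramp, fingers at its two flat ends, above the side plates, let it roll away freely when they open.
- pot: Bystander: lidded aluminium pot, 190 mm across, 155 mm high with its knob. Origin: centre of its underside.
- squeezer: Bystander: green hard plastic lemon squeezer lying on the worktop, 240 mm long, its lever arm partly open. Origin: under its middle, on the worktop; x along it towards the bowl end.
- plate_lower: Bystander: lower, blue of two stacked melamine plates, 210 mm across. Origin: centre of its underside.
- plate_upper: Bystander: upper, cream melamine plate. Origin: centre of its underside, 8 mm above that of the lower one.
- spoon_rest: Bystander: wooden spoon rest, 190 x 85 x 20 mm, near the worktop's far edge. Origin: centre of its underside; x along it.
- wooden_spoon: Bystander: wooden spoon lying on the spoon rest, 255 mm long. Origin: on its underside, near the bowl end; x along it.
- spice_jar: Bystander: small glass spice jar with an orange label and a black cap, 44 mm diameter, 85 mm high, on the robot's right near the yellow tin. Origin: centre of its underside.
Not all that is in view belongs to the job. Several things look just like the bin: the one meant starts farthest to the robot's left.

How it is judged:
By the outcome, as a careful person would: the job done as asked, in the order asked, and still so for the second after the job is handed in, with the robot touching nothing.
It also fails if it takes over 72 s, if anything falls off the work surface, if the arm or the gripper's body presses on something with over 40 N, if the wrist force passes 120 N, or if a joint passes its speed limit or range.

## Robot

A 6-joint arm with a two-finger parallel gripper is mounted at the origin on the work surface. World frame = base frame: x ahead of the robot, y to its left, z up, the work surface at z = 0. Lengths are in mm, angles in rad, forces in N, time in s.
With the tool pointing down it reaches from about 300 to 875 mm from the base axis. Payload 6.4 kg.
Tool frame: the origin (TCP) lies at the very end of the fingers, on their centre line; the grasp point (between the pads) lies behind it (grip_point_offset is the z of the grasp point in the tool frame, in mm); z points along the fingers, y is the line along which they close (so a half turn about z gives the same grasp; the last joint's range is limited). The gripper opens to 85 mm and grips with 20 to 120 N. Pads are 22 mm wide; open, the fingers measure 114 mm over their backs; the gripper's body (76 mm by 85 mm) begins 54 mm behind the grasp point. The pads swing forward as they close: fully open they stand 13 mm farther back than shut.
Start: joints at [-1.411, 0.181, 1.607, -0, 1.354, -0.206], TCP at [205.692, -536.965, 231.288] pointing down, gripper open.
Joint ranges: [-2.99, 2.99], [-0.89, 2.07], [0.3, 2.58], [-1.14, 4.28], [0, 2.63], [-3.12, 3.12]. Speed limits (rad/s): [2.57, 2.57, 3.01, 3.14, 3.14, 3.14].

## Interface

Orientations are given as a unit quaternion [w, x, y, z].
In Python, from bench import sense, snapshot, finish_job, grip_point_offset gives the robot as it stands.
- The arm moves only by the shell command python3 -m jog 'ROWS' [FORCE]. ROWS is a JSON object of lists of equal length, an entry for each row: "delta_pos": the shift along the world's x, y, z in mm, a list of three; "turn": the turn, a rotation vector about the world's x, y, z in degrees, a list of three; "jaw": the opening, from 0 (shut) to 1 (fully open). In form: {"delta_pos": [[x, y, z], ...], "turn": [[rx, ry, rz], ...], "jaw": [jaw, ...]}. A call has 1 to 8 rows; each row is the pose to reach, as a shift and turn from the pose commanded when the call began; what a row does not reach only later rows make up. A row lasts 1/10 s, in which the tool goes at most 50 mm and 8.59 degrees, less where a joint would pass 70% of its speed; a pose out of reach is approached as far as the arm can. A call with a gripper value outside its range is refused whole. The fingers move at their own pace and stop on an object; FORCE is the grip in N (left out, the last holds). Time passes only in rows, so rows that repeat a pose let the fingers close. It gives the time, the measured TCP pose, the force, the opening and the grip force at its end, in the units of the state.
- sense(): the state, without advancing time (a new reading comes with each control period).
- snapshot(name): name is "scene" or "top" or "wrist"; returns a dict with "frame" (400x640x3 uint8, red, green, blue), "fovy" (degrees; the focal length in pixels is half the picture's height over the tangent of half this angle, whatever the lens; pixels are square), "cx", "cy" (the principal point, pixels), "extrinsics" (4x4, takes a point from camera to world coordinates); the wrist camera has in their place "hand_eye" (4x4, takes a point from camera to tool coordinates, whose origin is the TCP and whose axes are the flange's). Camera axes: x right, y up, looking along -z (the intrinsics and any distortion apply to the point x, -y, -z); pixel columns grow to the right and rows downward; lengths in mm; the calibration is good to about 2 mm. A picture is of the moment at which its call begins: read the wrist's pose just before it. There is no depth.
- finish_job(): hands the job in; it is judged then, once.
The state is a dict: "time_s": time; "joint_pos": joint angles; "dq": joint speeds; "joint_torque": joint torques, N m; "tcp_pos": TCP position; "tool_rot": TCP orientation; "contact_force": force on the tool from outside, world axes, zero at the start; "torque": the same for the moment, N m; "finger_gap": finger opening in mm; "grip_force": force on a finger pad.
Only numpy, scipy, OpenCV 4.12 (cv2) and the standard library are available. Lean on these libraries where they do the work, as an engineer would, in place of code of your own. Each camera call takes 0.05 s, during which the arm holds its last target. There are 200 camera calls.

## Working session

There is one attempt and no reset: what is moved stays moved. The work goes in short steps, Python scripts to look and compute and a shell command to move; the robot and the scene stay as the last step left them, time stands still between calls to the robot, and variables do not carry over. Pictures are saved under pics/ and viewed, at most 12 in all, crops included, and the job is handed in when it is done.

```bash
ls; mkdir -p pics; python3 - <<'E'
from bench import *
import cv2, numpy as np
print(sense(), grip_point_offset)
for n in("scene","top","wrist"):
    s=snapshot(n); cv2.imwrite(f"pics/{n}0.png",s["frame"][:,:,::-1])
    print(n,{k:(np.round(v,3).tolist() if k!="frame" else 0) for k,v in s.items()})
E
```

```text
pics
{'time_s': 0.0, 'joint_pos': array([-1.41132217e+00,  1.81542898e-01,  1.60800831e+00,  1.41619483e-05,
        1.35377134e+00, -2.06293658e-01]), 'dq': array([-0.00029694, -0.0005739 ,  0.0003532 ,  0.00058338,  0.00126254,
        0.00135101]), 'joint_torque': array([ 1.89953527e-03, -4.44871151e+01, -3.51333368e+01, -1.51659719e-04,
        9.15771903e-03, -2.67760248e-05]), 'tcp_pos': array([ 205.5940511 , -536.40646333,  230.38294961]), 'tool_rot': array([-8.64545070e-04,  9.83323208e-01,  1.81864567e-01,  2.71579262e-05]), 'contact_force': array([-0.07726532, -0.17324734, -0.31168306]), 'torque': array([-0.00227685,  0.02882639, -0.01837155]), 'grip_force': 0.0, 'finger_gap': 85.39261112449412} -18.700000000000003
scene {'frame': 0, 'fovy': 46.342, 'cx': 323.451, 'cy': 203.021, 'extrinsics': [[-0.409, -0.71, 0.574, 1450.855], [0.912, -0.311, 0.266, 459.605], [-0.01, 0.632, 0.775, 1349.424], [0.0, 0.0, 0.0, 1.0]]}
top {'frame': 0, 'fovy': 47.1, 'cx': 318.92, 'cy': 200.687, 'extrinsics': [[-0.013, 0.982, -0.189, 240.355], [-1.0, -0.012, 0.008, 36.948], [0.006, 0.19, 0.982, 1497.51], [0.0, 0.0, 0.0, 1.0]]}
wrist {'frame': 0, 'fovy': 59.722, 'cx': 316.094, 'cy': 203.512, 'hand_eye': [[-0.0, 0.947, 0.32, 82.301], [1.0, -0.0, 0.001, 0.35], [0.001, 0.32, -0.947, -142.47], [0.0, 0.0, 0.0, 1.0]]}
```

View pics/top0.png

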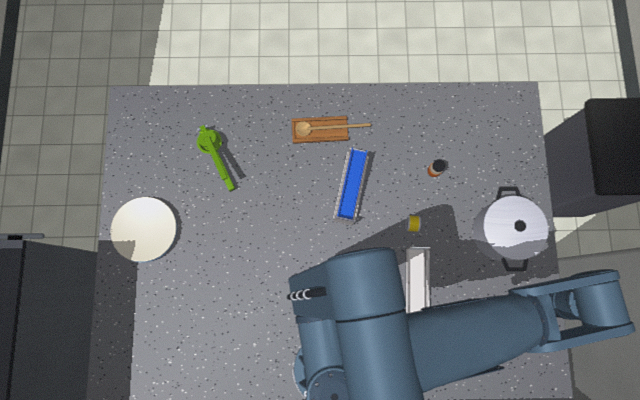

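View pics/scene0.png

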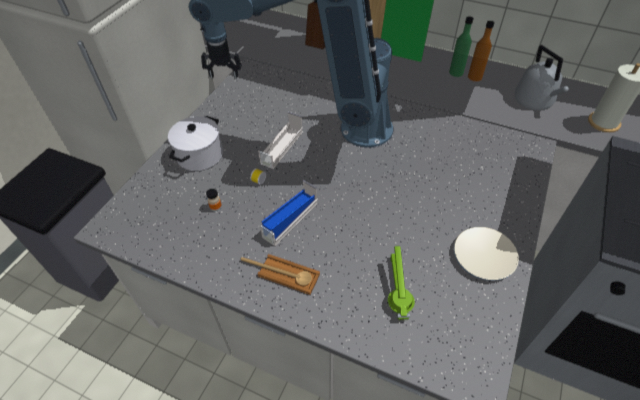

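The top view shows the bin with the blue ramp at about (352,185), the yellow tin at (414,224), the jar at (437,167) and a decoy bin at (418,280). The scene view shows the same bin at (290,215). Next I'll measure, with enlarged crops.

```bash
cat > h.py <<'E'
import numpy as np, cv2
from scipy.spatial.transform import Rotation as R
from bench import *
def T_tool(s):
    T=np.eye(4); q=s["tool_rot"]; T[:3,:3]=R.from_quat([q[1],q[2],q[3],q[0]]).as_matrix(); T[:3,3]=s["tcp_pos"]; return T
def snap(n,save=None):
    st=sense(); s=snapshot(n)
    s["E"]=s["extrinsics"] if n!="wrist" else T_tool(st)@np.array(s["hand_eye"])
    s["f"]=200/np.tan(np.radians(s["fovy"]/2)); s["hsv"]=cv2.cvtColor(s["frame"],cv2.COLOR_RGB2HSV)
    if save: cv2.imwrite("pics/"+save,s["frame"][:,:,::-1])
    return s
def cast(s,uv,z):
    uv=np.atleast_2d(uv).astype(float)
    d=np.c_[(uv[:,0]-s["cx"])/s["f"],-(uv[:,1]-s["cy"])/s["f"],-np.ones(len(uv))]@np.array(s["E"])[:3,:3].T
    o=np.array(s["E"])[:3,3]; return o+d*((z-o[2])/d[:,2])[:,None]
def proj(s,p):
    E=np.array(s["E"]); c=(np.atleast_2d(p)-E[:3,3])@E[:3,:3]
    return np.c_[s["cx"]-s["f"]*c[:,0]/c[:,2], s["cy"]+s["f"]*c[:,1]/c[:,2]]
def blob(s,lo,hi):
    m=cv2.inRange(s["hsv"],lo,hi); n,l,st,c=cv2.connectedComponentsWithStats(m)
    i=1+np.argmax(st[1:,4]); return (l==i).astype(np.uint8)
def rect(m):
    c=max(cv2.findContours(m,0,1)[0],key=cv2.contourArea); return cv2.minAreaRect(c)
BLUE=((105,120,50),(125,255,255)); YEL=((20,100,60),(33,255,255)); RED=((0,130,50),(8,255,255))
E
python3 - <<'E'
from h import *
ims=[]
for n,b in(("top",(310,130,80,100)),("scene",(245,165,90,90))):
    s=snap(n); x,y,w,h=b; ims.append(cv2.resize(s["frame"][y:y+h,x:x+w,::-1],(390,400),interpolation=cv2.INTER_CUBIC))
    r=rect(blob(s,*BLUE)); bx=cv2.boxPoints(r); print(n,r,"\n",cast(s,bx,60).round(0).tolist())
    ys,xs=np.nonzero(blob(s,*YEL)); print("yel",xs.mean(),ys.mean(),len(xs),cast(s,[xs.mean(),ys.mean()],30 ).round(0))
    print(rect(blob(s,*YEL)))
cv2.imwrite("pics/crop1.png",np.hstack(ims))
E
```

```text
top ((351.7077331542969, 182.88705444335938), (15.961431503295898, 70.37322235107422), 12.380758285522461) 
 [[469.0, -29.0, 60.0], [696.0, -83.0, 60.0], [683.0, -134.0, 60.0], [457.0, -79.0, 60.0]]
yel 413.7985611510791 223.11510791366908 139 [[ 446. -280.   30.]]
((413.83526611328125, 223.14114379882812), (8.896795272827148, 15.646086692810059), 4.398705005645752)
scene ((288.0, 210.0), (21.21320343017578, 56.56854248046875), 45.0) 
 [[663.0, -146.0, 60.0], [441.0, -100.0, 60.0], [484.0, -19.0, 60.0], [698.0, -69.0, 60.0]]
yel 255.58510638297872 175.11702127659575 94 [[ 453. -288.   30.]]
((255.58621215820312, 175.0344696044922), (7.799203872680664, 13.370063781738281), 21.801410675048828)
```

View pics/crop1.png

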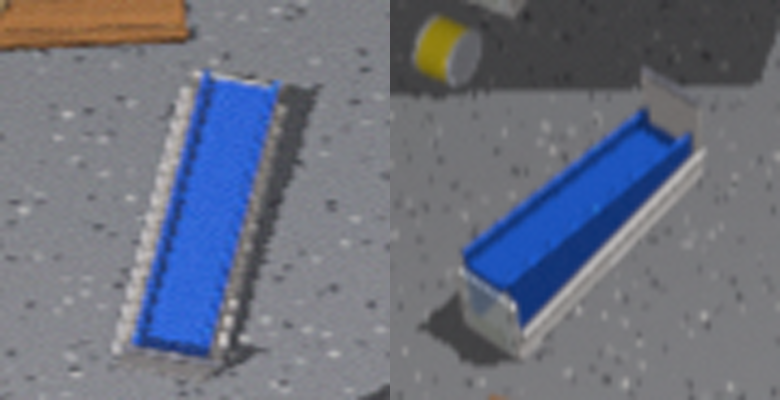

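The bin's tall back wall faces the robot (x≈460) and its clear front lip is at x≈690, with yaw about -13°. The yellow tin lies near (450,-284). I'll move over the bin for a close look.

```bash
python3 -m jog '{"delta_pos":[[20,25,50],[50,60,60],[81,99,60],[113,138,60],[144,177,60],[176,215,60],[208,254,60],[240,293,60]],"turn":[[0,0,-4],[0,0,-8],[0,0,-12],[0,0,-17],[0,0,-21],[0,0,-26],[0,0,-30],[0,0,-34]],"jaw":[1,1,1,1,1,1,1,1]}' 40
python3 -m jog '{"delta_pos":[[30,37,0],[60,74,0],[90,111,0],[120,148,0],[130,162,0],[130,162,0],[130,162,0]],"turn":[[0,0,0],[0,0,0],[0,0,0],[0,0,0],[0,0,0],[0,0,0],[0,0,0]],"jaw":[1,1,1,1,1,1,1]}'
python3 - <<'E'
from h import *
s=snap("wrist","w1.png"); st=sense(); print(st["tcp_pos"],T_tool(st)[:3,:3].round(3).tolist(),st["time_s"],st["joint_pos"].round(2))
r=rect(blob(s,*BLUE)); bx=cv2.boxPoints(r); print(r,bx.tolist())
for z in (60,):print(cast(s,bx,z).round(1).tolist())
E
```

```text
time_s: 1.05
tcp_pos: [443.7, -245.7, 291.4]
tool_rot: [0.0, 0.993, -0.115, 0.0]
contact_force: [0.7, -1.5, 0.5]
finger_gap: 85.5
grip_force: 0.0
time_s: 1.75
tcp_pos: [572.3, -86.0, 291.0]
tool_rot: [0.0, 0.994, -0.113, -0.0]
contact_force: [-0.3, -0.0, -0.1]
finger_gap: 85.3
grip_force: 0.0
[572.09180564 -86.55200648 291.09155971] [[0.974, -0.226, -0.001], [-0.226, -0.974, -0.0], [-0.001, 0.001, -1.0]] 1.8 [-0.35  0.15  1.53 -0.    1.47  1.44]
((310.0, 155.5), (205.0, 56.0), 90.0) [[282.0, 53.0], [338.0, 53.0], [338.0, 258.0], [282.0, 258.0]]
[[689.8, -78.8, 60.0], [677.3, -132.7, 60.0], [456.5, -86.3, 60.0], [471.5, -21.1, 60.0]]
```

View pics/w1.png

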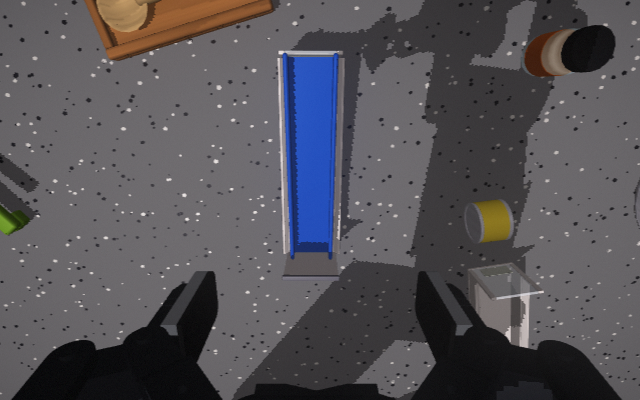

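The wrist view shows the ramp upright in the image, with its far high end at row 54 and near low end at row 257 (columns 282–338). The yellow tin is at (489,221). I'll get the centre line from the plate-top edges.

```bash
python3 - <<'E'
from h import *
s=snap("wrist"); m=blob(s,*BLUE)
P=[]
for r in range(75,236,10):
    x=np.nonzero(m[r])[0]; l,rr=x.min()-.5,x.max()+.5
    z=72
    for _ in range(4):   # plate-top height at this row
        c=cast(s,[(l+rr)/2,r],z)[0]; f=(c[0]-463)/227; z=52+40*np.clip(f,0,1)
    a,b=cast(s,[[l,r],[rr,r]],z); P.append(np.r_[(a+b)/2,np.linalg.norm(a-b)])
P=np.array(P); k=np.polyfit(P[:,0],P[:,1],1); print(P[::4].round(1),"yaw",np.degrees(np.arctan(k[0])),"y@577",np.polyval(k,577))
ys=np.nonzero(m[:,300:322].sum(1)>10)[0]; print(ys.min(),ys.max())
for c in (285,337):
  y=np.nonzero(m[:,c])[0]; print(c,y.min(),y.max())
print("far floor edge",cast(s,[310,ys.min()-.5],78),"near floor edge",cast(s,[310,ys.max()+.5],38))
# back wall top edge (z=90)
print("back wall top outer? ",cast(s,[[284,277],[340,277]],90))
y=blob(s,*YEL); r=rect(y); print(r,cast(s,r[0],45),cast(s,cv2.boxPoints(r),40).round(0).tolist())
E
```

```text
[[ 662.9 -101.6   87.2   50.4]
 [ 627.1  -92.9   80.9   51.2]
 [ 587.1  -83.8   73.9   51. ]
 [ 542.4  -72.9   66.    49.7]
 [ 491.6  -61.3   57.    49.4]] yaw -13.207520444327598 y@577 -81.22161345828468
57 251
285 54 141
337 55 57
far floor edge [[ 678.95329375 -105.72947343   78.        ]] near floor edge [[461.59155637 -53.19980622  38.        ]]
back wall top outer?  [[462.48748453 -24.3281138   90.        ]
 [448.26216901 -85.49213643  90.        ]]
((492.35418701171875, 219.73800659179688), (41.863792419433594, 32.013492584228516), 80.07376098632812) [[ 456.48877092 -276.39529517   45.        ]] [[482.0, -258.0, 40.0], [481.0, -295.0, 40.0], [425.0, -300.0, 40.0], [426.0, -262.0, 40.0]]
```

```bash
python3 -m jog '{"delta_pos":[[-2,7,-50],[-2,7,-100],[-2,7,-145],[-2,7,-185],[-2,7,-215],[-2,7,-235],[-2,7,-245],[-2,7,-246]],"turn":[[0,0,0],[0,0,0],[0,0,0],[0,0,0],[0,0,0],[0,0,0],[0,0,0],[0,0,0]],"jaw":[1,1,1,1,1,1,1,1]}' 60
python3 -m jog '{"delta_pos":[[0,0,0],[0,0,0],[0,0,0],[0,0,0],[0,0,0],[0,0,0]],"turn":[[0,0,0],[0,0,0],[0,0,0],[0,0,0],[0,0,0],[0,0,0]],"jaw":[0.5,0.3,0.3,0.3,0.3,0.3]}'
```

```text
time_s: 2.65
tcp_pos: [569.6, -79.4, 44.3]
tool_rot: [-0.0, 0.993, -0.114, -0.001]
contact_force: [0.2, 0.3, 0.7]
finger_gap: 85.8
grip_force: 0.0
time_s: 3.25
tcp_pos: [572.0, -79.2, 47.2]
tool_rot: [0.001, 0.994, -0.113, 0.001]
contact_force: [-1.8, -1.1, 6.2]
finger_gap: 48.7
grip_force: 63.2
```

```bash
python3 -m jog '{"delta_pos":[[0,0,10],[0,0,25],[0,0,50],[0,0,80],[0,0,105],[0,0,120],[0,0,120]],"turn":[[0,0,0],[0,0,0],[0,0,0],[0,0,0],[0,0,0],[0,0,0],[0,0,0]],"jaw":[0.3,0.3,0.3,0.3,0.3,0.3,0.3]}'
python3 -m jog '{"delta_pos":[[-8,18,0],[-17,40,0],[-25,60,0],[-34,80,0],[-42,100,0],[-50,120,0],[-59,140,0],[-67,160,0]],"turn":[[0,0,6],[0,0,14],[0,0,22],[0,0,30],[0,0,38],[0,0,46],[0,0,54],[0,0,62]],"jaw":[0.3,0.3,0.3,0.3,0.3,0.3,0.3,0.3]}'
python3 -m jog '{"delta_pos":[[-8,20,0],[-16,40,0],[-25,60,0],[-25,60,0],[-25,60,0]],"turn":[[0,0,8],[0,0,16],[0,0,24],[0,0,28],[0,0,28]],"jaw":[0.3,0.3,0.3,0.3,0.3]}'
python3 -c "
from h import *
snap('scene','s2.png');st=sense();print(st['tcp_pos'],T_tool(st)[:3,:3].round(3).tolist(),st['contact_force'])"
```

```text
time_s: 3.95
tcp_pos: [572.4, -78.9, 168.5]
tool_rot: [0.001, 0.994, -0.113, 0.003]
contact_force: [0.9, -0.6, -2.5]
finger_gap: 48.6
grip_force: 62.7
time_s: 4.75
tcp_pos: [502.1, 82.3, 163.7]
tool_rot: [-0.001, 0.909, 0.417, -0.001]
contact_force: [0.6, 0.1, -2.5]
finger_gap: 49.2
grip_force: 62.7
time_s: 5.25
tcp_pos: [477.5, 142.0, 163.9]
tool_rot: [-0.001, 0.782, 0.623, -0.001]
contact_force: [0.5, -0.4, -2.2]
finger_gap: 48.7
grip_force: 62.8
[477.87647326 141.61900246 164.15876205] [[0.227, 0.974, -0.002], [0.974, -0.227, -0.0], [-0.001, -0.002, -1.0]] [ 0.69555571 -0.53938754 -2.5803752 ]
```

View pics/s2.png

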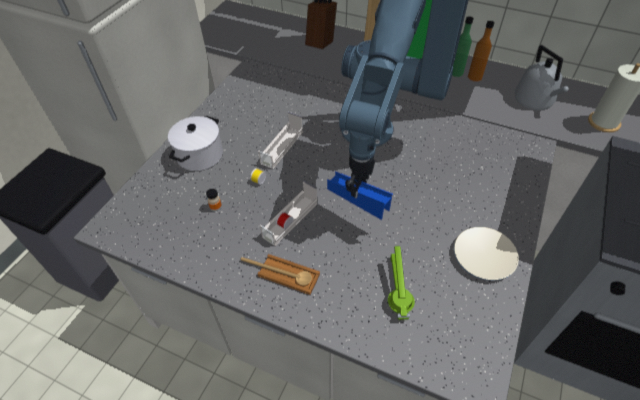

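The ramp hangs clear in the gripper at about (360,195), and the red tin is exposed in the bin at (284,217). I'll set the ramp down.

```bash
python3 -m jog '{"delta_pos":[[0,0,-30],[0,0,-65],[0,0,-95],[0,0,-110],[0,0,-115],[0,0,-118],[0,0,-118]],"turn":[[0,0,0],[0,0,0],[0,0,0],[0,0,0],[0,0,0],[0,0,0],[0,0,0]],"jaw":[0.3,0.3,0.3,0.3,0.3,0.3,0.3]}'
python3 -m jog '{"delta_pos":[[0,0,-1],[0,0,-2],[0,0,-2]],"turn":[[0,0,0],[0,0,0],[0,0,0]],"jaw":[0.3,0.3,0.3]}'
```

```text
time_s: 6.0
tcp_pos: [479.3, 141.3, 47.6]
tool_rot: [0.0, 0.783, 0.622, 0.0]
contact_force: [-0.4, 0.2, -1.9]
finger_gap: 49.0
grip_force: 62.7
time_s: 6.3
tcp_pos: [479.1, 141.5, 45.8]
tool_rot: [0.0, 0.783, 0.622, 0.0]
contact_force: [-0.7, -0.1, -2.1]
finger_gap: 49.2
grip_force: 62.7
```

```bash
python3 -m jog '{"delta_pos":[[0,0,-1],[0,0,-2],[0,0,-2]],"turn":[[0,0,0],[0,0,0],[0,0,0]],"jaw":[0.3,0.3,0.3]}'
python3 -m jog '{"delta_pos":[[0,0,-1],[0,0,-2],[0,0,-2]],"turn":[[0,0,0],[0,0,0],[0,0,0]],"jaw":[0.3,0.3,0.3]}'
```

```text
time_s: 6.6
tcp_pos: [478.8, 141.5, 43.3]
tool_rot: [0.0, 0.783, 0.622, 0.0]
contact_force: [-0.0, -0.6, -1.1]
finger_gap: 48.7
grip_force: 62.8
time_s: 6.9
tcp_pos: [479.1, 141.4, 43.0]
tool_rot: [-0.0, 0.783, 0.622, -0.0]
contact_force: [-6.3, -2.2, 17.5]
finger_gap: 48.9
grip_force: 65.0
```

```bash
python3 -m jog '{"delta_pos":[[0,0,1],[0,0,1],[0,0,1],[0,0,1],[0,0,40],[0,0,90],[0,0,140],[20,-40,150]],"turn":[[0,0,0],[0,0,0],[0,0,0],[0,0,0],[0,0,0],[0,0,0],[0,0,0],[0,0,0]],"jaw":[0.7,1,1,1,1,1,1,1]}'
python3 -m jog '{"delta_pos":[[23,-41,0],[46,-82,0],[69,-123,0],[92,-164,0],[105,-189,0],[105,-189,0],[105,-189,0]],"turn":[[0,0,0],[0,0,0],[0,0,0],[0,0,0],[0,0,0],[0,0,0],[0,0,0]],"jaw":[1,1,1,1,1,1,1]}'
python3 - <<'E'
from h import *
snap("wrist");s=snap("wrist","w3.png"); st=sense(); print(st["tcp_pos"],T_tool(st)[:3,:3].round(3).tolist(),st["joint_pos"].round(2))
m=blob(s,*RED); r=rect(m); print(r, cast(s,cv2.boxPoints(r),40).round(0).tolist()); print(cast(s,r[0],50))
E
```

```text
time_s: 7.7
tcp_pos: [500.9, 104.5, 197.6]
tool_rot: [0.002, 0.781, 0.624, 0.004]
contact_force: [1.8, -1.0, -0.0]
finger_gap: 85.2
grip_force: 0.0
time_s: 8.4
tcp_pos: [603.4, -87.8, 190.5]
tool_rot: [-0.001, 0.783, 0.622, -0.0]
contact_force: [-0.2, 0.2, -0.7]
finger_gap: 85.3
grip_force: 0.0
[603.11542154 -86.42596036 190.8754351 ] [[0.225, 0.974, -0.001], [0.974, -0.225, 0.001], [0.0, -0.001, -1.0]] [-0.34  0.29  1.55  0.    1.29 -0.11]
((310.5, 186.5), (37.0, 55.0), 90.0) [[579.0, -65.0, 40.0], [625.0, -76.0, 40.0], [618.0, -109.0, 40.0], [570.0, -98.0, 40.0]]
[[598.74643024 -83.95637024  50.        ]]
```

View pics/w3.png

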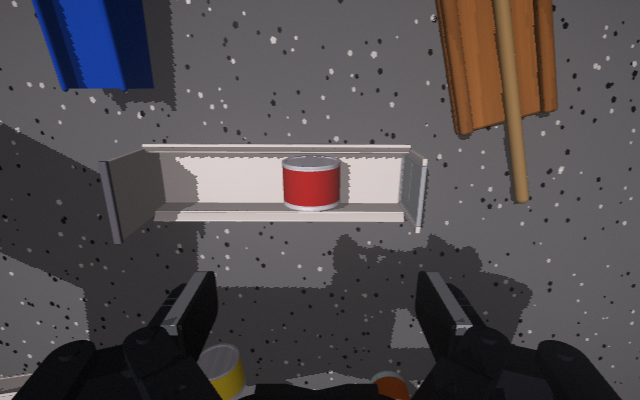

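The wrist view shows the red tin in the bin at about (311,186), axis across, roughly 28 mm ahead of the bin's centre. I'll descend to grip it fore and aft.

```bash
python3 -m jog '{"delta_pos":[[-4,0,-40],[-4,0,-85],[-4,0,-120],[-4,0,-145],[-4,0,-162],[-4,0,-172],[-4,0,-177],[-4,0,-177]],"turn":[[0,0,0],[0,0,0],[0,0,0],[0,0,0],[0,0,0],[0,0,0],[0,0,0],[0,0,0]],"jaw":[1,1,1,1,1,1,1,1]}' 35
python3 -m jog '{"delta_pos":[[0,0,0],[0,0,0],[0,0,0],[0,0,0],[0,0,0],[0,0,0]],"turn":[[0,0,0],[0,0,0],[0,0,0],[0,0,0],[0,0,0],[0,0,0]],"jaw":[0.7,0.5,0.4,0.4,0.4,0.4]}'
```

```text
time_s: 9.3
tcp_pos: [600.1, -87.4, 14.7]
tool_rot: [0.0, 0.783, 0.622, 0.0]
contact_force: [-0.2, -0.5, 0.9]
finger_gap: 85.3
grip_force: 0.0
time_s: 9.9
tcp_pos: [600.5, -87.8, 15.6]
tool_rot: [0.001, 0.783, 0.622, 0.0]
contact_force: [-1.6, 0.2, 5.9]
finger_gap: 51.0
grip_force: 35.7
```

```bash
python3 -m jog '{"delta_pos":[[0,0,15],[0,0,50],[0,0,95],[0,0,115],[-12,-27,120],[-30,-67,120],[-48,-107,120],[-55,-123,120]],"turn":[[0,0,0],[0,0,0],[0,0,0],[0,0,0],[0,0,0],[0,0,0],[0,0,0],[0,0,0]],"jaw":[0.4,0.4,0.4,0.4,0.4,0.4,0.4,0.4]}'
python3 -m jog '{"delta_pos":[[0,0,-20],[0,0,-60],[0,0,-95],[0,0,-112],[0,0,-118],[0,0,-120],[0,0,-121],[0,0,-121]],"turn":[[0,0,0],[0,0,0],[0,0,0],[0,0,0],[0,0,0],[0,0,0],[0,0,0],[0,0,0]],"jaw":[0.4,0.4,0.4,0.4,0.4,0.4,0.4,0.4]}'
python3 -m jog '{"delta_pos":[[0,0,-1],[0,0,-2],[0,0,-2]],"turn":[[0,0,0],[0,0,0],[0,0,0]],"jaw":[0.4,0.4,0.4]}'
```

```text
time_s: 10.7
tcp_pos: [543.5, -213.7, 135.5]
tool_rot: [0.001, 0.784, 0.621, -0.0]
contact_force: [-0.0, -0.0, -1.2]
finger_gap: 51.0
grip_force: 37.0
time_s: 11.5
tcp_pos: [545.8, -211.1, 14.8]
tool_rot: [0.001, 0.783, 0.622, 0.0]
contact_force: [-0.5, -0.6, -0.8]
finger_gap: 50.5
grip_force: 37.0
time_s: 11.8
tcp_pos: [545.0, -210.7, 11.7]
tool_rot: [0.0, 0.783, 0.622, 0.0]
contact_force: [-0.2, 0.6, 0.2]
finger_gap: 50.9
grip_force: 37.1
```

```bash
python3 -m jog '{"delta_pos":[[0,0,-1],[0,0,-1]],"turn":[[0,0,0],[0,0,0]],"jaw":[0.4,0.4]}'
python3 -m jog '{"delta_pos":[[0,0,0],[0,0,0],[0,0,0],[0,0,0],[0,0,0]],"turn":[[0,0,0],[0,0,0],[0,0,0],[0,0,0],[0,0,0]],"jaw":[0.65,0.75,1,1,1]}'
```

```text
time_s: 12.0
tcp_pos: [545.1, -210.8, 11.6]
tool_rot: [0.0, 0.783, 0.622, 0.0]
contact_force: [-3.5, 1.9, 9.1]
finger_gap: 51.3
grip_force: 38.1
time_s: 12.5
tcp_pos: [544.7, -210.5, 10.1]
tool_rot: [-0.0, 0.783, 0.622, -0.0]
contact_force: [0.4, -0.6, 0.6]
finger_gap: 85.7
grip_force: 0.0
```

```bash
python3 -m jog '{"delta_pos":[[0,0,30],[0,0,80],[0,0,130],[0,0,175],[-7,40,190],[-16,87,190],[-25,134,190],[-34,180,190]],"turn":[[0,0,0],[0,0,0],[0,0,0],[0,0,0],[0,0,0],[0,0,0],[0,0,0],[0,0,0]],"jaw":[1,1,1,1,1,1,1,1]}'
python3 -m jog '{"delta_pos":[[-8,45,0],[-16,90,0],[-24,130,0],[-32,172,0],[-32,172,0],[-32,172,0]],"turn":[[0,0,0],[0,0,0],[0,0,0],[0,0,0],[0,0,0],[0,0,0]],"jaw":[1,1,1,1,1,1]}'
python3 - <<'E'
from h import *
s=snap("wrist","w4.png"); st=sense(); print(st["tcp_pos"],T_tool(st)[:3,:3].round(3).tolist())
m=blob(s,*BLUE); r=rect(m); print(r)
P=[]
for row in range(120,260,20):
    x=np.nonzero(m[row])[0]
    if len(x)<5: continue
    z=68
    for _ in range(4): c=cast(s,[(x.min()+x.max())/2,row],z)[0]; z=68+.18*(c[1]-141)/.974
    a,b=cast(s,[[x.min()-.5,row],[x.max()+.5,row]],z); P.append(np.r_[(a+b)/2,np.linalg.norm(a-b)])
P=np.array(P); print(P.round(1)); k=np.polyfit(P[:,1],P[:,0],1); print(np.degrees(np.arctan(k[0])),np.polyval(k,141))
t=snap("top"); r=rect(blob(t,*RED)); print(r,cast(t,r[0],35))
E
```

```text
time_s: 13.3
tcp_pos: [510.1, -29.0, 200.5]
tool_rot: [0.0, 0.783, 0.622, 0.0]
contact_force: [0.4, -0.6, -0.2]
finger_gap: 85.2
grip_force: 0.0
time_s: 13.9
tcp_pos: [478.5, 142.2, 200.3]
tool_rot: [0.0, 0.782, 0.623, -0.0]
contact_force: [-0.1, -1.3, -0.0]
finger_gap: 85.4
grip_force: 0.0
[478.79951953 141.31221289 200.27992819] [[0.225, 0.974, 0.0], [0.974, -0.225, -0.0], [-0.0, 0.0, -1.0]]
((318.5, 169.0), (260.0, 75.0), 90.0)
[[492.9 198.7  78.7  51.1]
 [489.5 183.9  75.9  51. ]
 [485.2 168.5  73.1  51. ]
 [481.4 151.9  70.   50.9]
 [477.4 134.3  66.8  50.8]
 [473.2 115.6  63.3  50.8]
 [468.6  95.6  59.6  50.7]]
13.247981855372686 479.11126476724627
((390.71173095703125, 193.5470733642578), (8.134893417358398, 14.642807960510254), 12.528807640075684) [[ 543.30343915 -209.21898957   35.        ]]
```

View pics/w4.png

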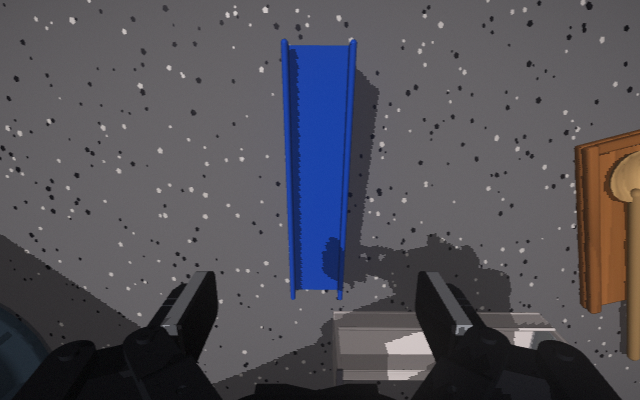

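The ramp stands upright, axis at columns 285–355, ends at rows 45 and 290. The red tin lies at (543,-209). I'll check the end positions of the ramp and of the empty bin from the saved wrist views.

```bash
python3 - <<'E'
from h import *
s=snap("wrist"); m=blob(s,*BLUE)
ys=np.nonzero(m[:,305:330].sum(1)>12)[0]; print(ys.min(),ys.max())
a=cast(s,[320,ys.min()-.5],74)[0]; b=cast(s,[318,ys.max()+.5],34)[0]; print("ramp ends",a,b,(a+b)/2,np.linalg.norm((a-b)[:2]))
f=cv2.imread("pics/w3.png"); g=cv2.cvtColor(f,cv2.COLOR_BGR2GRAY).astype(int)
for r in (148,216): 
    d=g[r]; print(r,"bright runs",[ (int(i),int(d[i]),int(d[i+1])) for i in range(90,440) if abs(d[i+1]-d[i])>40])
for c in (200,250,370,390): print(c,[(int(i),int(g[i,c]),int(g[i+1,c])) for i in range(135,230) if abs(g[i+1,c]-g[i,c])>25])
E=s["E"].copy(); E[:3,3]+=np.array([603.2,-86.6,190.8])-sense()["tcp_pos"]; s["E"]=E
U=np.array([.9736,-.2285]);V=np.array([.2285,.9736])
for n,uv,z in(("rimU L",(142.5,147),37),("rimU R",(410.5,147),37),("rimD L",(155,216),37),("rimD R",(404,216),37),("rimU outer",(280,145),37),("rimD outer",(280,221.5),37)):
    p=cast(s,uv,z)[0][:2]-[571,-80]; print(n,(p@U).round(1),(p@V).round(1))
E
```

```text
43 288
ramp ends [506.81821814 248.32323604  74.        ] [455.20082376  29.74897039  34.        ] [481.00952095 139.03610321  54.        ] 224.58643104588313
148 bright runs []
216 bright runs [(176, 109, 150), (177, 150, 191), (403, 158, 81), (421, 120, 57)]
200 [(143, 103, 165), (144, 165, 210), (146, 208, 119), (150, 116, 160), (152, 167, 118), (157, 117, 165), (158, 165, 211), (201, 206, 161), (202, 161, 116), (210, 107, 207), (211, 207, 159), (212, 159, 188), (220, 212, 116), (221, 116, 61)]
250 [(143, 74, 178), (144, 178, 208), (146, 210, 125), (151, 138, 176), (152, 176, 123), (157, 122, 210), (202, 187, 118), (210, 119, 200), (220, 210, 147), (221, 147, 105)]
370 [(139, 104, 71), (143, 62, 141), (144, 141, 207), (146, 210, 163), (147, 163, 125), (151, 116, 152), (152, 152, 107), (157, 119, 206), (202, 206, 140), (211, 137, 208), (221, 175, 107)]
390 [(144, 127, 205), (146, 210, 179), (147, 179, 124), (151, 117, 182), (152, 182, 121), (157, 120, 206), (202, 205, 141), (211, 127, 207), (221, 186, 111)]
rimU L -115.1 33.8
rimU R 113.0 34.3
rimD L -113.6 -29.0
rimD R 112.6 -28.4
rimU outer 2.0 35.7
rimD outer -0.2 -34.1
```

```bash
python3 -m jog '{"delta_pos":[[0,-2,-40],[0,-2,-85],[0,-2,-120],[0,-2,-140],[0,-2,-152],[0,-2,-156],[0,-2,-157],[0,-2,-157]],"turn":[[0,0,0],[0,0,0],[0,0,0],[0,0,0],[0,0,0],[0,0,0],[0,0,0],[0,0,0]],"jaw":[1,1,1,1,1,1,1,1]}' 60
python3 -m jog '{"delta_pos":[[0,0,0],[0,0,0],[0,0,0],[0,0,0],[0,0,0],[0,0,0]],"turn":[[0,0,0],[0,0,0],[0,0,0],[0,0,0],[0,0,0],[0,0,0]],"jaw":[0.5,0.3,0.3,0.3,0.3,0.3]}'
python3 -m jog '{"delta_pos":[[0,0,10],[0,0,30],[0,0,65],[0,0,105],[0,0,135],[0,0,145],[0,0,145]],"turn":[[0,0,0],[0,0,0],[0,0,0],[0,0,0],[0,0,0],[0,0,0],[0,0,0]],"jaw":[0.3,0.3,0.3,0.3,0.3,0.3,0.3]}'
python3 -m jog '{"delta_pos":[[8,-18,0],[17,-40,0],[25,-60,0],[34,-80,0],[42,-100,0],[50,-120,0],[59,-140,0],[67,-160,0]],"turn":[[0,0,6],[0,0,14],[0,0,22],[0,0,30],[0,0,38],[0,0,46],[0,0,54],[0,0,62]],"jaw":[0.3,0.3,0.3,0.3,0.3,0.3,0.3,0.3]}'
python3 -m jog '{"delta_pos":[[8,-20,0],[16,-40,0],[24,-58,0],[24,-58,0],[24,-58,0],[24,-58,0]],"turn":[[0,0,8],[0,0,16],[0,0,24],[0,0,28],[0,0,28],[0,0,28]],"jaw":[0.3,0.3,0.3,0.3,0.3,0.3]}'
python3 - <<'E'
from h import *
s=snap("wrist","w5.png"); st=sense(); T=T_tool(st); print(st["tcp_pos"],T[:3,:3].round(3).tolist(),"yaw",np.degrees(np.arctan2(T[1,0],T[0,0])),st["joint_pos"].round(2))
for _ in range(3): print(sense()["tcp_pos"])
E
```

```text
time_s: 14.85
tcp_pos: [479.8, 139.3, 44.4]
tool_rot: [0.001, 0.783, 0.622, 0.001]
contact_force: [0.7, 0.6, 1.2]
finger_gap: 85.2
grip_force: 0.0
time_s: 15.45
tcp_pos: [479.3, 139.6, 44.3]
tool_rot: [0.0, 0.783, 0.622, 0.0]
contact_force: [-2.3, -0.7, 5.7]
finger_gap: 48.6
grip_force: 63.3
time_s: 16.15
tcp_pos: [479.6, 139.6, 189.7]
tool_rot: [0.001, 0.783, 0.622, 0.001]
contact_force: [-0.1, -0.2, -3.3]
finger_gap: 48.1
grip_force: 62.8
time_s: 16.95
tcp_pos: [544.5, -21.0, 185.3]
tool_rot: [-0.002, 0.348, 0.938, -0.0]
contact_force: [-0.1, 0.6, -2.7]
finger_gap: 49.1
grip_force: 62.8
time_s: 17.55
tcp_pos: [568.6, -78.0, 186.2]
tool_rot: [-0.002, 0.115, 0.993, 0.0]
contact_force: [-0.0, -0.2, -2.4]
finger_gap: 49.0
grip_force: 62.8
[568.80484881 -77.92213198 186.68012504] [[-0.974, 0.227, -0.003], [0.227, 0.974, 0.001], [0.003, 0.0, -1.0]] yaw 166.87185166479836 [-0.34  0.22  1.65  0.    1.27 -1.68]
[568.80484881 -77.92213198 186.68012504]
[568.80484881 -77.92213198 186.68012504]
[568.80484881 -77.92213198 186.68012504]
```

View pics/w5.png

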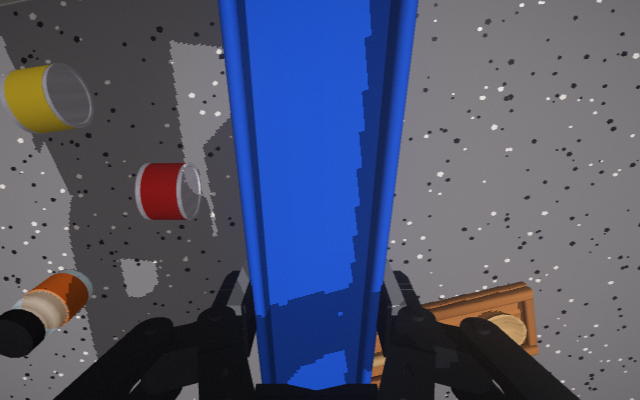

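The wrist view shows the ramp held squarely over the bin (high end toward the robot), with the red tin at (168,190) and yellow at (45,98) undisturbed. I'll lower in force-checked stages.

```bash
python3 -m jog '{"delta_pos":[[2,-1.5,-5],[2,-1.5,-25],[2,-1.5,-42],[2,-1.5,-52],[2,-1.5,-62],[2,-1.5,-72],[2,-1.5,-77]],"turn":[[0,0,0],[0,0,0],[0,0,0],[0,0,0],[0,0,0],[0,0,0],[0,0,0]],"jaw":[0.3,0.3,0.3,0.3,0.3,0.3,0.3]}'
python3 -m jog '{"delta_pos":[[0,0,-8],[0,0,-16],[0,0,-24],[0,0,-24]],"turn":[[0,0,0],[0,0,0],[0,0,0],[0,0,0]],"jaw":[0.3,0.3,0.3,0.3]}'
```

```text
time_s: 18.3
tcp_pos: [571.5, -79.9, 110.4]
tool_rot: [-0.0, 0.114, 0.994, 0.0]
contact_force: [0.1, 0.8, -1.6]
finger_gap: 48.6
grip_force: 62.8
time_s: 18.7
tcp_pos: [570.8, -79.8, 85.8]
tool_rot: [-0.001, 0.114, 0.994, 0.0]
contact_force: [-1.4, -0.6, -1.4]
finger_gap: 48.7
grip_force: 62.8
```

Free so far. Continuing.

```bash
python3 -m jog '{"delta_pos":[[0,0,-6],[0,0,-12],[0,0,-18],[0,0,-18]],"turn":[[0,0,0],[0,0,0],[0,0,0],[0,0,0]],"jaw":[0.3,0.3,0.3,0.3]}'
python3 -m jog '{"delta_pos":[[0,0,-5],[0,0,-10],[0,0,-13],[0,0,-13]],"turn":[[0,0,0],[0,0,0],[0,0,0],[0,0,0]],"jaw":[0.3,0.3,0.3,0.3]}'
```

```text
time_s: 19.1
tcp_pos: [571.0, -79.8, 68.1]
tool_rot: [-0.001, 0.114, 0.994, 0.0]
contact_force: [-0.4, 0.7, -1.7]
finger_gap: 48.5
grip_force: 62.8
time_s: 19.5
tcp_pos: [571.3, -79.9, 55.6]
tool_rot: [-0.001, 0.114, 0.994, 0.0]
contact_force: [-0.0, -0.3, -2.5]
finger_gap: 49.0
grip_force: 62.8
```

```bash
python3 -m jog '{"delta_pos":[[0,0,-3],[0,0,-6],[0,0,-6]],"turn":[[0,0,0],[0,0,0],[0,0,0]],"jaw":[0.3,0.3,0.3]}'
python3 -m jog '{"delta_pos":[[0,0,-1],[0,0,-2],[0,0,-2]],"turn":[[0,0,0],[0,0,0],[0,0,0]],"jaw":[0.3,0.3,0.3]}'
```

```text
time_s: 19.8
tcp_pos: [571.4, -80.0, 49.8]
tool_rot: [-0.0, 0.114, 0.994, 0.0]
contact_force: [-0.2, -1.1, -2.5]
finger_gap: 48.9
grip_force: 62.8
time_s: 20.1
tcp_pos: [571.9, -80.1, 48.4]
tool_rot: [0.0, 0.114, 0.994, -0.0]
contact_force: [-0.2, -0.7, -1.7]
finger_gap: 48.8
grip_force: 62.7
```

```bash
python3 -m jog '{"delta_pos":[[0,0,-1],[0,0,-2],[0,0,-2]],"turn":[[0,0,0],[0,0,0],[0,0,0]],"jaw":[0.3,0.3,0.3]}'
```

```text
time_s: 20.4
tcp_pos: [571.9, -80.1, 48.3]
tool_rot: [-0.0, 0.114, 0.994, -0.0]
contact_force: [-5.6, 1.1, 13.5]
finger_gap: 49.1
grip_force: 64.6
```

Contact came at the expected seated height (48). Releasing, then over to the red tin.

```bash
python3 -m jog '{"delta_pos":[[0,0,1],[0,0,1],[0,0,1],[0,0,1],[0,0,40],[0,0,90],[0,0,140],[-5,-30,150]],"turn":[[0,0,0],[0,0,0],[0,0,0],[0,0,0],[0,0,0],[0,0,0],[0,0,0],[0,0,0]],"jaw":[0.7,1,1,1,1,1,1,1]}' 30
python3 -m jog '{"delta_pos":[[-9,-40,0],[-17,-80,0],[-22,-100,0],[-22,-100,0],[-22,-100,0]],"turn":[[0,0,0],[0,0,0],[0,0,0],[0,0,0],[0,0,0]],"jaw":[1,1,1,1,1]}'
python3 - <<'E'
from h import *
s=snap("wrist","w6.png"); st=sense(); T=T_tool(st); print(st["tcp_pos"],"yaw",np.degrees(np.arctan2(T[1,0],T[0,0])),st["joint_pos"].round(2))
m=blob(s,*RED); r=rect(m); print(r, cast(s,cv2.boxPoints(r),40).round(0).tolist()); print(cast(s,r[0],40))
E
```

```text
time_s: 21.2
tcp_pos: [570.5, -109.0, 203.4]
tool_rot: [0.005, 0.112, 0.994, -0.001]
contact_force: [0.7, -1.6, -0.1]
finger_gap: 85.4
grip_force: 0.0
time_s: 21.7
tcp_pos: [544.6, -210.0, 196.0]
tool_rot: [-0.0, 0.114, 0.993, 0.0]
contact_force: [0.2, 0.4, -0.2]
finger_gap: 85.6
grip_force: 0.0
[ 544.73113544 -209.34449159  195.98986718] yaw 166.95952547493206 [-0.57  0.23  1.62  0.    1.29 -1.91]
((318.4999694824219, 180.49998474121094), (32.99999237060547, 54.99999237060547), 0.0) [[564.0, -228.0, 40.0], [515.0, -216.0, 40.0], [521.0, -188.0, 40.0], [571.0, -198.0, 40.0]]
[[ 542.00393513 -207.27603247   40.        ]]
```

View pics/w6.png

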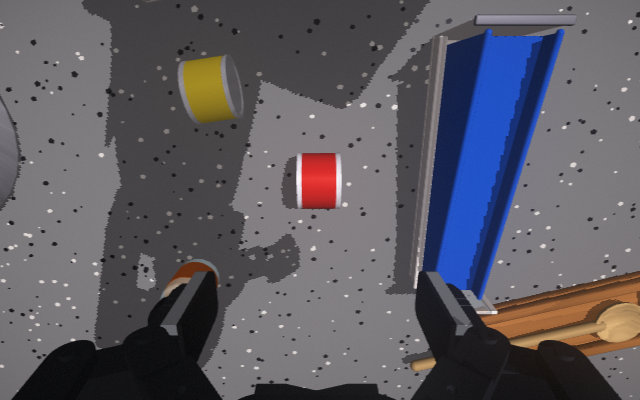

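The red tin is at (318,180), axis across the fingers; the ramp is seated in the bin, low end toward the clear lip; the yellow tin is at (210,88). Descending on the red tin.

```bash
python3 -m jog '{"delta_pos":[[-1,0,-40],[-1,0,-85],[-1,0,-120],[-1,0,-145],[-1,0,-162],[-1,0,-171],[-1,0,-174],[-1,0,-174]],"turn":[[0,0,0],[0,0,0],[0,0,0],[0,0,0],[0,0,0],[0,0,0],[0,0,0],[0,0,0]],"jaw":[1,1,1,1,1,1,1,1]}' 30
python3 -m jog '{"delta_pos":[[0,0,0],[0,0,0],[0,0,0],[0,0,0],[0,0,0],[0,0,0]],"turn":[[0,0,0],[0,0,0],[0,0,0],[0,0,0],[0,0,0],[0,0,0]],"jaw":[0.7,0.5,0.3,0.2,0.2,0.2]}'
python3 -m jog '{"delta_pos":[[0,0,20],[0,0,60],[0,0,105],[0,0,145],[0,0,160],[0,0,160]],"turn":[[0,0,0],[0,0,0],[0,0,0],[0,0,0],[0,0,0],[0,0,0]],"jaw":[0.2,0.2,0.2,0.2,0.2,0.2]}'
python3 - <<'E'
from h import *
t=snap("top"); m=blob(t,*BLUE); P=[]
rows=np.nonzero(m.any(1))[0]; print(rows.min(),rows.max())
x=lambda r: np.nonzero(m[r])[0]
for r in range(rows.min()+8,rows.max()-6,8):
    xs=x(r); z=72
    for _ in range(4):
        c=cast(t,[(xs.min()+xs.max())/2,r],z)[0]; b=((c[:2]-[571,-80])@[.9736,-.2285]); z=72-.18*b
    P.append([b,(c[:2]-[571,-80])@[.2285,.9736],len(xs)])
print(np.round(P,1))
E
```

```text
time_s: 22.55
tcp_pos: [544.2, -209.6, 22.6]
tool_rot: [0.0, 0.113, 0.994, -0.0]
contact_force: [-1.1, -0.8, 0.5]
finger_gap: 85.6
grip_force: 0.0
time_s: 23.15
tcp_pos: [544.2, -210.4, 23.1]
tool_rot: [0.001, 0.114, 0.994, -0.0]
contact_force: [-1.4, 0.3, 6.2]
finger_gap: 37.5
grip_force: 31.0
time_s: 23.75
tcp_pos: [545.1, -210.9, 184.7]
tool_rot: [0.002, 0.114, 0.994, -0.001]
contact_force: [0.0, 0.4, -1.4]
finger_gap: 37.3
grip_force: 30.4
151 218
[[ 86.2   0.7  16. ]
 [ 57.3   0.2  15. ]
 [ 28.8  -0.3  16. ]
 [  0.4   0.8  16. ]
 [-27.   -1.3  16. ]
 [-54.7  -0.2  16. ]
 [-81.6  -0.7  17. ]]
```

```bash
python3 -m jog '{"delta_pos":[[10,22,0],[26,58,0],[42,93,0],[52,115,0],[56,123.5,0],[56,123.5,0],[56,123.5,0]],"turn":[[0,0,0],[0,0,0],[0,0,0],[0,0,0],[0,0,0],[0,0,0],[0,0,0]],"jaw":[0.2,0.2,0.2,0.2,0.2,0.2,0.2]}'
python3 -m jog '{"delta_pos":[[0,0,-20],[0,0,-45],[0,0,-65],[0,0,-75],[0,0,-80],[0,0,-80]],"turn":[[0,0,0],[0,0,0],[0,0,0],[0,0,0],[0,0,0],[0,0,0]],"jaw":[0.2,0.2,0.2,0.2,0.2,0.2]}'
python3 -c "
from h import *
p=[]
st=sense();print(st['tcp_pos'],((st['tcp_pos'][:2]-[571.9,-80.1])@np.array([[.9736,.2285],[-.2285,.9736]])))"
```

```text
time_s: 24.5
tcp_pos: [598.8, -87.1, 180.7]
tool_rot: [-0.001, 0.114, 0.994, -0.0]
contact_force: [-0.4, -1.4, 0.2]
finger_gap: 37.7
grip_force: 30.5
time_s: 25.1
tcp_pos: [599.5, -87.2, 102.0]
tool_rot: [-0.0, 0.114, 0.993, 0.0]
contact_force: [-1.2, 1.6, -1.1]
finger_gap: 37.7
grip_force: 30.5
[599.47287921 -87.24093844 102.02163113] [28.47665963 -0.65201477]
```

```bash
python3 -m jog '{"delta_pos":[[0,0.5,-8],[0,0.5,-16],[0,0.5,-21],[0,0.5,-23],[0,0.5,-23]],"turn":[[0,0,0],[0,0,0],[0,0,0],[0,0,0],[0,0,0]],"jaw":[0.2,0.2,0.2,0.2,0.2]}'
python3 -m jog '{"delta_pos":[[0,0,-1],[0,0,-2],[0,0,-2]],"turn":[[0,0,0],[0,0,0],[0,0,0]],"jaw":[0.2,0.2,0.2]}'
```

```text
time_s: 25.6
tcp_pos: [599.5, -85.9, 78.9]
tool_rot: [-0.0, 0.113, 0.994, 0.0]
contact_force: [-0.6, -0.0, -0.4]
finger_gap: 37.9
grip_force: 30.5
time_s: 25.9
tcp_pos: [599.8, -86.0, 77.4]
tool_rot: [0.0, 0.114, 0.994, -0.0]
contact_force: [-0.1, -0.2, -0.1]
finger_gap: 37.9
grip_force: 30.5
```

```bash
python3 -m jog '{"delta_pos":[[0,0,-1],[0,0,-1]],"turn":[[0,0,0],[0,0,0]],"jaw":[0.2,0.2]}'
```

```text
time_s: 26.1
tcp_pos: [599.9, -86.1, 76.4]
tool_rot: [0.0, 0.114, 0.994, -0.0]
contact_force: [0.4, -0.3, -0.2]
finger_gap: 37.6
grip_force: 30.5
```

```bash
python3 -m jog '{"delta_pos":[[0,0,-1],[0,0,-1]],"turn":[[0,0,0],[0,0,0]],"jaw":[0.2,0.2]}'
```

```text
time_s: 26.3
tcp_pos: [600.1, -86.2, 76.4]
tool_rot: [0.0, 0.114, 0.994, -0.0]
contact_force: [-2.1, 0.4, 6.0]
finger_gap: 37.5
grip_force: 31.3
```

```bash
python3 -m jog '{"delta_pos":[[0,0,0],[0,0,0],[0,0,0],[0,0,0],[0,0,20],[0,0,60],[0,0,105],[-10,-20,120]],"turn":[[0,0,0],[0,0,0],[0,0,0],[0,0,0],[0,0,0],[0,0,0],[0,0,0],[0,0,0]],"jaw":[0.6,1,1,1,1,1,1,1]}'
python3 -m jog '{"delta_pos":[[-28,-36,0],[-56,-72,0],[-84,-108,0],[-112,-144,0],[-133,-170,0],[-133,-170,0],[-133,-170,0]],"turn":[[0,0,6],[0,0,12],[0,0,12],[0,0,12],[0,0,12],[0,0,12],[0,0,12]],"jaw":[1,1,1,1,1,1,1]}'
python3 - <<'E'
from h import *
s=snap("wrist","w7.png"); st=sense(); T=T_tool(st); print(st["tcp_pos"],"yaw",np.degrees(np.arctan2(T[1,0],T[0,0])),st["joint_pos"].round(2))
m=blob(s,*YEL); r=rect(m); print(r, cast(s,cv2.boxPoints(r),40).round(0).tolist()); print(cast(s,r[0],40))
t=snap("top"); r=rect(blob(t,*RED)); c=cast(t,r[0],80)[0]; print("red",r,c,(c[:2]-[571.4,-80])@[.9736,-.2285])
E
```

```text
time_s: 27.1
tcp_pos: [592.7, -105.4, 200.7]
tool_rot: [0.004, 0.112, 0.994, -0.001]
contact_force: [1.6, -0.4, 0.4]
finger_gap: 85.4
grip_force: 0.0
time_s: 27.8
tcp_pos: [456.4, -276.5, 195.3]
tool_rot: [0.0, 0.01, 1.0, 0.0]
contact_force: [0.7, 0.7, 0.7]
finger_gap: 85.6
grip_force: 0.0
[ 456.91646078 -275.81549428  195.26975621] yaw 178.92474424014122 [-0.77  0.12  1.75  0.    1.27 -2.32]
((314.9933776855469, 170.09957885742188), (35.122032165527344, 56.34159469604492), 3.814074993133545) [[468.0, -295.0, 40.0], [418.0, -290.0, 40.0], [421.0, -260.0, 40.0], [471.0, -264.0, 40.0]]
[[ 443.79382381 -277.33602018   40.        ]]
red ((356.75677490234375, 157.95947265625), (8.38434886932373, 13.480716705322266), 9.462321281433105) [651.79185408 -97.74623024  80.        ] 82.32452273839432
```

View pics/w7.png

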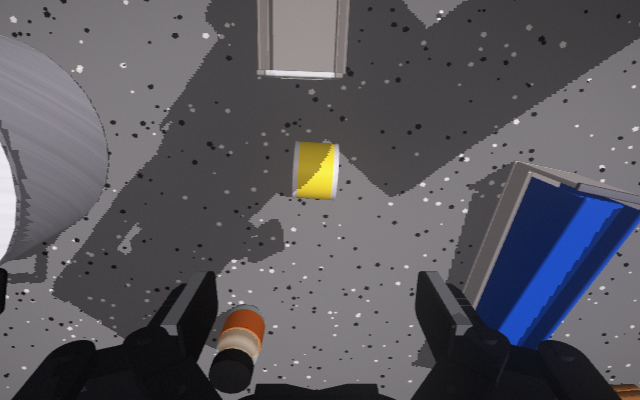

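Red has rolled to the lip (u≈82–86). Yellow tin at (315,170), axis tilted about 5° from the tool; decoy bin and jar are clear of the fingers. Gripping the yellow tin.

```bash
python3 -m jog '{"delta_pos":[[-9,-4,-40],[-9,-4,-85],[-9,-4,-120],[-9,-4,-145],[-9,-4,-162],[-9,-4,-170],[-9,-4,-173],[-9,-4,-173]],"turn":[[0,0,-5],[0,0,-5],[0,0,-5],[0,0,-5],[0,0,-5],[0,0,-5],[0,0,-5],[0,0,-5]],"jaw":[1,1,1,1,1,1,1,1]}' 30
python3 -m jog '{"delta_pos":[[0,0,0],[0,0,0],[0,0,0],[0,0,0],[0,0,0],[0,0,0]],"turn":[[0,0,0],[0,0,0],[0,0,0],[0,0,0],[0,0,0],[0,0,0]],"jaw":[0.7,0.5,0.3,0.2,0.2,0.2]}'
python3 -m jog '{"delta_pos":[[0,0,20],[0,0,60],[0,0,105],[0,0,145],[0,0,160],[0,0,160]],"turn":[[0,0,0],[0,0,0],[0,0,0],[0,0,0],[0,0,0],[0,0,0]],"jaw":[0.2,0.2,0.2,0.2,0.2,0.2]}'
python3 - <<'E'
from h import *
s=snap("scene"); x,y,w,h=245,140,90,110
cv2.imwrite("pics/s8.png",cv2.resize(s["frame"][y:y+h,x:x+w,::-1],None,fx=5,fy=5,interpolation=2))
t=snap("top"); r=rect(blob(t,*RED)); c=cast(t,r[0],80)[0]; print("red",r,c)
st=sense(); T=T_tool(st); print(st["tcp_pos"],np.degrees(np.arctan2(T[1,0],T[0,0])))
E
```

```text
time_s: 28.7
tcp_pos: [448.4, -279.8, 22.6]
tool_rot: [0.0, 0.052, 0.999, -0.0]
contact_force: [-0.6, -0.1, 0.0]
finger_gap: 85.5
grip_force: 0.0
time_s: 29.3
tcp_pos: [448.1, -280.5, 23.0]
tool_rot: [0.0, 0.053, 0.999, -0.0]
contact_force: [-1.6, 0.6, 6.2]
finger_gap: 37.6
grip_force: 30.9
time_s: 29.9
tcp_pos: [449.1, -281.4, 185.3]
tool_rot: [0.002, 0.053, 0.999, -0.002]
contact_force: [0.8, -0.2, -0.8]
finger_gap: 37.6
grip_force: 30.4
red ((356.88238525390625, 157.97059631347656), (8.00367546081543, 14.067066192626953), 14.03624439239502) [651.75011624 -98.14793727  80.        ]
[ 447.31339432 -279.67767568  181.39785895] 173.9521102364892
```

View pics/s8.png

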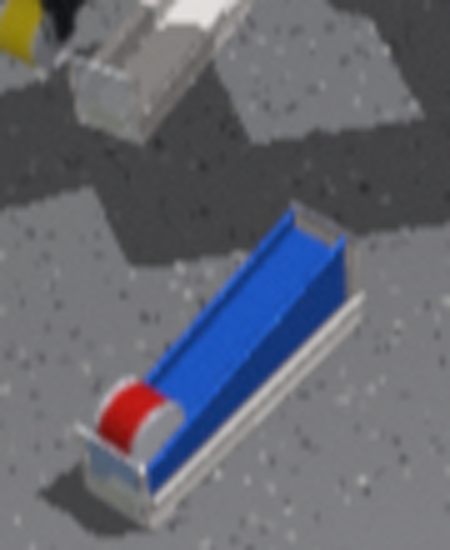

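The red tin rests against the clear lip and the ramp is fully seated, high end at the back wall. Carrying the yellow tin over.

```bash
python3 -m jog '{"delta_pos":[[10,17,0],[30,50,0],[52,87,0],[75,125,0],[95,160,0],[112,188,0],[120,201,0],[120,201,0]],"turn":[[0,0,-2],[0,0,-5],[0,0,-7],[0,0,-7],[0,0,-7],[0,0,-7],[0,0,-7],[0,0,-7]],"jaw":[0.2,0.2,0.2,0.2,0.2,0.2,0.2,0.2]}'
python3 -m jog '{"delta_pos":[[0,0,-15],[0,0,-40],[0,0,-60],[0,0,-70],[0,0,-75],[0,0,-75]],"turn":[[0,0,0],[0,0,0],[0,0,0],[0,0,0],[0,0,0],[0,0,0]],"jaw":[0.2,0.2,0.2,0.2,0.2,0.2]}'
python3 -c "
from h import *
st=sense();T=T_tool(st);print(st['tcp_pos'],((st['tcp_pos'][:2]-[571.9,-80.1])@np.array([[.9736,.2285],[-.2285,.9736]])),np.degrees(np.arctan2(T[1,0],T[0,0])))"
```

```text
time_s: 30.8
tcp_pos: [567.3, -77.2, 180.1]
tool_rot: [-0.002, 0.112, 0.994, 0.0]
contact_force: [-0.3, -1.0, -0.6]
finger_gap: 37.5
grip_force: 30.5
time_s: 31.4
tcp_pos: [567.1, -79.7, 106.5]
tool_rot: [-0.001, 0.114, 0.993, 0.0]
contact_force: [-0.6, 0.5, -1.9]
finger_gap: 37.8
grip_force: 30.5
[567.14461297 -79.68403668 106.5168582 ] [-4.72489243 -0.68162405] 166.8977886796157
```

```bash
python3 -m jog '{"delta_pos":[[0,0.7,-8],[0,0.7,-15],[0,0.7,-20],[0,0.7,-22],[0,0.7,-22]],"turn":[[0,0,0],[0,0,0],[0,0,0],[0,0,0],[0,0,0]],"jaw":[0.2,0.2,0.2,0.2,0.2]}'
python3 -m jog '{"delta_pos":[[0,0,-1],[0,0,-2],[0,0,-2]],"turn":[[0,0,0],[0,0,0],[0,0,0]],"jaw":[0.2,0.2,0.2]}'
```

```text
time_s: 31.9
tcp_pos: [567.5, -78.2, 84.9]
tool_rot: [-0.0, 0.113, 0.994, 0.0]
contact_force: [0.4, -0.0, -1.1]
finger_gap: 37.9
grip_force: 30.5
time_s: 32.2
tcp_pos: [567.8, -78.3, 83.3]
tool_rot: [0.0, 0.114, 0.994, -0.0]
contact_force: [-0.3, 0.2, -0.7]
finger_gap: 37.9
grip_force: 30.5
```

```bash
python3 -m jog '{"delta_pos":[[0,0,-1],[0,0,-1]],"turn":[[0,0,0],[0,0,0]],"jaw":[0.2,0.2]}'
```

```text
time_s: 32.4
tcp_pos: [568.0, -78.4, 82.6]
tool_rot: [0.0, 0.114, 0.994, -0.0]
contact_force: [-0.5, -0.1, 1.3]
finger_gap: 37.4
grip_force: 30.6
```

Touching. Release, back away upwards and check.

```bash
python3 -m jog '{"delta_pos":[[0,0,0],[0,0,0],[0,0,0],[0,0,0],[0,0,20],[0,0,60],[0,0,105],[0,0,140]],"turn":[[0,0,0],[0,0,0],[0,0,0],[0,0,0],[0,0,0],[0,0,0],[0,0,0],[0,0,0]],"jaw":[0.6,1,1,1,1,1,1,1]}'
python3 -m jog '{"delta_pos":[[-40,0,20],[-80,0,30],[-120,0,30],[-150,0,30],[-150,0,30],[-150,0,30],[-150,0,30],[-150,0,30]],"turn":[[0,0,0],[0,0,0],[0,0,0],[0,0,0],[0,0,0],[0,0,0],[0,0,0],[0,0,0]],"jaw":[1,1,1,1,1,1,1,1]}'
python3 - <<'E'
from h import *
s=snap("scene"); x,y,w,h=190,130,140,170
cv2.imwrite("pics/s9.png",cv2.resize(s["frame"][y:y+h,x:x+w,::-1],None,fx=3.5,fy=3.5,interpolation=2))
E
```

```text
time_s: 33.2
tcp_pos: [568.2, -78.5, 224.9]
tool_rot: [0.001, 0.114, 0.994, -0.0]
contact_force: [-0.4, 0.5, 0.1]
finger_gap: 85.7
grip_force: 0.0
time_s: 34.0
tcp_pos: [418.5, -78.4, 252.3]
tool_rot: [-0.0, 0.113, 0.994, 0.0]
contact_force: [-0.1, -0.5, 0.2]
finger_gap: 85.5
grip_force: 0.0
```

View pics/s9.png

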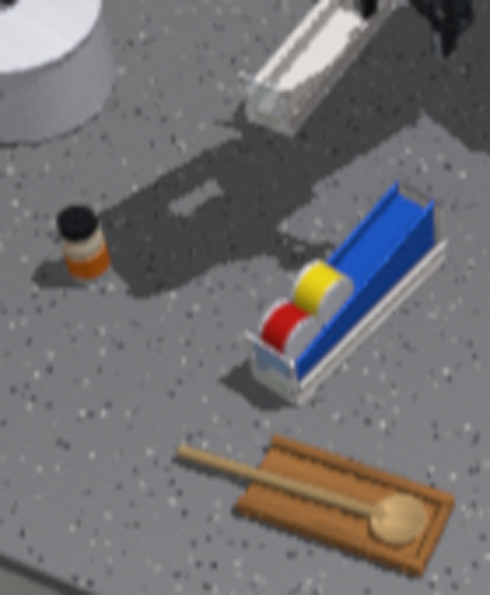

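The red tin is at the lip (285,325), the yellow directly behind it (322,287), and the ramp is seated; the bystanders are in place.

```bash
python3 -c "
from bench import *
print(finish_job())"
```

```text
the job is handed in; nothing more can be done
None
```

The job is done and handed in at about 34 s: the ramp is turned and fully seated, the red tin rests at the front lip with the yellow one behind it, and I saw nothing else on the worktop moved.

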